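Dial in the cut depth on the code key cutter

ROBOT

A 6-joint arm with a two-finger parallel gripper is mounted at the origin on the work surface. World frame = base frame: x ahead of the robot, y to its left, z up, the work surface at z = 0. Lengths are in mm, angles in rad, forces in N, time in s.
With the tool pointing down it reaches from about 400 to 925 mm from the base axis. Payload 12.5 kg.
Tool frame: the origin (TCP) lies midway between the tips of the shut fingers; the grasp point (between the pads) lies 19 mm behind it; z points along the fingers, y is the line along which they close (so a half turn about z gives the same grasp; the last joint's range is limited). The gripper opens to 95 mm and grips with 3 to 60 N. Pads are 20 mm wide; open, the fingers measure 119 mm over their backs; the gripper's body (75 mm by 180 mm) begins 59 mm behind the grasp point.
Start: joints at [-1.301, 0.491, 1.559, -0, 1.092, -0.106], TCP at [229.409, -581.393, 214.661] pointing down, gripper open.
Joint ranges: [-3.1, 3.1], [-0.84, 2.19], [0.05, 2.79], [-1.13, 4.28], [0.06, 2.93], [-2.69, 2.69]. Speed limits (rad/s): [2.22, 2.22, 2.79, 3.14, 3.14, 3.14].

INTERFACE

Orientations are given as [roll, pitch, yaw] about the fixed x, y, z axes, in that order (R = Rz(yaw) Ry(pitch) Rx(roll)).
In Python, from cell import state, viewer, env, models gives the robot as it stands. The module is installed in compiled form; this text tells all that it offers.
- The arm moves only by the tool arm_command, never from a script. Its argument "rows" is a list of rows, each a list of 2 entries, a list of its own where there are three numbers: the shift along the tool's x, y, z normalised to -1 to 1, where 1 is 0.25 m, then the turn about the tool's z normalised to -1 to 1, where 1 is pi rad. A call has exactly 5 rows; each row shifts and turns the commanded pose from where the row before left it, along the tool's axes as they then stand; what a row does not reach is not made up. A row lasts 1/10 s, in which the tool goes at most 50 mm and 8.59 degrees, less where a joint would pass 70% of its speed; a pose out of reach is approached as far as the arm can. A call with a number of a shift or a turn outside -1 to 1 is refused whole. A call with a gripper value outside its range is refused whole. "claw" is the opening, from 0 (shut) to 1 (fully open), set as the call begins (left out, the last holds). The fingers move at their own pace and stop on an object; the grip force is fixed at half the most. Time passes only in rows, so rows that do not move let the fingers close, or fill a call up. It gives the time, the measured TCP pose, the force, the opening and the grip force at its end, in the units of the state.
- state(): the state, without advancing time (a new reading comes with each control period).
- viewer.read_camera(name): name is "side" or "top" or "wrist"; returns (picture, depth): 420x560x3 uint8, red, green, blue; 420x560 float32, mm along the optical axis (not along the pixel's ray), 0 where there is no reading.
- viewer.get_calibration(name): a dict with "camera_matrix" (3x3 intrinsics, pixels), "world_to_cam" (4x4, takes a point from world to camera coordinates). Camera axes: x right, y up, looking along -z (the intrinsics and any distortion apply to the point x, -y, -z); pixel columns grow to the right and rows downward; lengths in mm; the calibration is good to about 2 mm. A picture is of the moment at which its call begins: read the wrist's pose just before it. get_calibration takes no time and is no camera call; for the wrist camera it gives the pose at the moment of the call.
- env.job_done(): hands the job in; it is judged then, once.
Trained networks look in the newest picture that a camera, given by its name, has taken for a name from the list of things; names that differ only in an ending like _2 or _b are one class to them, and where a whole thing is asked for, a point or a joint stands for the part that bears it (a point fixed in the world has none). Each returns a list of dicts, best first, with "confidence" (0 to 1); they miss things now and then, are a little off and sometimes report something else, mostly with a low value. They report only what shows in the picture. A call takes as long as a camera call.
- models.search_frame(camera, label): "position" ([x, y, z] in mm, in world coordinates, good to about 4 mm: the middle of the surface that is visible of it).
- models.mark_of(camera, label): "position" ([x, y, z] in mm, in world coordinates, good to about 4 mm: a listed point, or the origin of a listed thing).
The state is a dict: "t": time; "joints": joint angles; "qvel": joint speeds; "tau": joint torques, N m; "eef_pos": TCP position; "tcp_rot": TCP orientation; "ft_force": force on the tool from outside, world axes, zero at the start; "moment": the same for the moment, N m; "opening": opening from 0.0 (shut) to 1.0 (fully open); "grip_force": force on a finger pad.
Only numpy, scipy, OpenCV 4.12 (cv2) and the standard library are available. Lean on these libraries where they do the work, as an engineer would, in place of code of your own. Each camera call takes 0.05 s, during which the arm holds its last target. There are 200 camera calls.

TASK

On the grey key cutter, gently flick the edge of the star-shaped thumbwheel round clockwise (seen from above) with a fingertip until the lug that carries the upright peg points straight at the fixed wedge pointer; stop on that click and do not let it run past. Then press the round start button fully down and let go. Only touch and push: lift or carry nothing, and leave the loose things lying around and on the cutter where they are.

Things in the scene. Friction and masses are not known exactly. Their poses are not given: they have to be found in the camera images.
- cutter: Grey key cutter fixed to the shelf: low housing 180 (x) x 260 (y) mm, flat deck 45 mm high; origin under its centre at shelf level, z up, x away from its front edge. Star wheel at local x -30, y 50 mm; button at x -40, y -85. At the back of the deck a motor (x 26 to 86, y -115 to -15, 107 mm high), cutting disc (y 3 to 8) and vise (x 66, y 92, 91 mm high). All heights above the shelf.
- wheel_centre (a point): Point on the star wheel's vertical axis, fixed to the cutter, at the height of the lugs' tops (69 mm above the shelf). Aluminium disc of 31 mm radius with 8 equal radial lugs, one each 45 degrees, 7 mm wide, reaching to 50 mm from the axis, standing from 49 to 69 mm above the shelf (4 mm over the deck). A hub of 12 mm radius rises to 73 mm. In every click one lug points at the pointer.
- index (a point): Top of the upright round dark steel peg (10 mm diameter, rising 20 mm above its lug, top 89 mm above the shelf) that stands on one lug only, 40 mm from the wheel axis. That lug is the index.
- pointer (a point): Front edge of the fixed dark wedge pointer on the deck beyond the wheel, 56.5 mm from the wheel axis in the cutter's +x direction, at 60 mm height; the wedge is 26 mm high, up to 71 mm above the shelf, and narrows towards the wheel.
- wheel (a joint): Star wheel angle (rad), growing clockwise seen from above; 0 = index lug at the pointer. Clicks 0.785 apart. Starts 2 to 4 clicks short, settled in a click (-1.57, -2.36, -3.14) or, rarely, balanced half-way between two. End stops at -3.61 and 1.26. Leaving a click takes 3 to 4 N at the lug tip; pushed past half-way it snaps into the next click by itself, and is damped: it does not coast on.
- start (a joint): Travel of the start button in m: 0 = up, 0.006 = fully down. Spring-loaded; fully down takes 5 N; comes back up by itself.
- start_top (a point): Centre of the top of the round black start button (32 mm diameter, in a steel collar of 48 mm diameter, 12 mm high), 67 mm above the shelf when up.
- canister: Screw-top aluminium canister, 68 mm across, 74 mm tall; loose bystander, to be left alone; origin under its centre.
- key_jar: Clear acrylic key jar with snap lid, 72 mm across, 92 mm tall; loose bystander, to be left alone; origin under its centre.
- latch: Chrome bathroom door latch, 93 x 30 x 26 mm; loose bystander, to be left alone; origin under its centre.
- bow_cover: Black rubber key bow cover, 37 x 26 x 8 mm, lying on the cutter's deck between wheel and button; loose bystander, to be left alone; origin under its centre.
- strike_plate: Brass strike plate, 68 x 34 x 4 mm; loose bystander, to be left alone; origin under its centre.
- padlock: Lying brass padlock, 69 x 42 x 18 mm; loose bystander, to be left alone; origin under its centre.
- house_key: Steel key lying on the shelf, 54 x 24 x 4 mm, in front of the cutter; loose bystander, to be left alone; origin under its centre.

How it is judged (in metres and radians):
On the way, in this order (a step that is already met when the one before it is completed fails the run):
1. the index lug points at the pointer (within 8 degrees) and the wheel rests (value of joint wheel between -0.14 and 0.14 rad and velocity of joint wheel between -0.1 and 0.1 rad/s), for 0.2 s.
2. the start button is pressed down (more than 4 of its 6 mm) with the wheel set (value of joint wheel between -0.14 and 0.14 rad and value of joint start above 0.004 m), for 0.05 s.
At the end, for the whole second after the job is handed in: The index lug points at the pointer within 8 degrees (0.14 rad), and the start button, after having been pressed at least 4 mm, is up again (within 1.5 mm) (value of joint wheel between -0.14 and 0.14 rad and value of joint start below 0.0015 m); the robot touches nothing.
It fails at once if the wheel runs past the pointer by 20 degrees or more (value of joint wheel above 0.35 rad).
It fails at once if the start button is pressed (3 mm or more) before the wheel is set (value of joint start above 0.003 m and not (value of joint wheel between -0.2 and 0.2 rad)).
It fails at once if the wheel is gripped or shoved harder than 25 N (contact force between the fingers and wheel above 25 N).
It fails at once if a loose bystander is lifted, carried or pushed more than 20 mm (distance of any of canister, key_jar, latch, bow_cover, strike_plate, padlock, house_key from where it was at the start of the episode above 0.02 m).
It also fails if it takes over 58 s, if anything falls off the work surface, if the arm or the gripper's body presses on something with over 40 N, if the wrist force passes 120 N, or if a joint passes its speed limit or range.

## Working session

There is one attempt and no reset: what is moved stays moved. The work goes in short steps, Python scripts to look and compute and a tool call to move; the robot and the scene stay as the last step left them, time stands still between calls to the robot, and variables do not carry over. Pictures are saved under pics/ and viewed, at most 10 in all, crops included, and the job is handed in when it is done.

Besides the shell and the picture viewer there is one more tool, called after "Call:" in YAML: its name, and indented under it one key for each argument. arm_command: Moves the arm, as the interface text tells. Scaled input: -1 to 1 covers 0.25 m each way for a shift and pi rad each way for a turn. Its arguments: {"type":"object","properties":{"rows":{"type":"array","items":{"type":"array"}},"claw":{"type":"number"}},"required":["rows"]}

```bash
mkdir -p pics; python3 - <<'E'
from cell import state, viewer, env, models
import cv2,numpy as np
s=state();print(s['t'],s['eef_pos'],s['tcp_rot'],s['opening'],s['ft_force'])
ims=[]
for c in('side','top'):
    p,d=viewer.read_camera(c); ims.append(p)
    for l in('cutter','wheel_centre','index','pointer','start_top','bow_cover','house_key','canister','key_jar','latch','padlock','strike_plate'):
        r=models.mark_of(c,l)
        print(c,l,[(np.round(x['position']).tolist(),round(x['confidence'],2)) for x in r[:2]])
for n,p in zip(('side','top'),ims): cv2.imwrite(f'pics/{n}0.png',p[:,:,::-1])
print(state()['t'])
E
```

```text
0.0 [ 229.33943923 -581.12227124  214.04230728] [-3.14042854e+00 -1.35936237e-04  3.75796816e-01] 1.000984271086329 [ 0.0487452  -0.55482324 -0.64551147]
side cutter [([543.0, -103.0, 5.0], 0.72)]
side wheel_centre [([525.0, -47.0, 66.0], 0.86)]
side index [([499.0, -18.0, 90.0], 0.78)]
side pointer [([587.0, -61.0, 55.0], 0.71)]
side start_top [([493.0, -179.0, 66.0], 0.67)]
side bow_cover [([542.0, -127.0, 44.0], 0.39)]
side house_key [([402.0, -40.0, -0.0], 0.45)]
side canister [([542.0, -105.0, 3.0], 0.7), ([619.0, 145.0, 0.0], 0.63)]
side key_jar [([554.0, -378.0, -1.0], 0.79)]
side latch [([711.0, -77.0, -1.0], 0.84)]
side padlock [([451.0, -282.0, -0.0], 0.87)]
side strike_plate [([531.0, 114.0, -1.0], 0.41)]
top cutter [([545.0, -106.0, -4.0], 0.57)]
top wheel_centre [([524.0, -46.0, 68.0], 0.78)]
top index []
top pointer [([580.0, -54.0, 60.0], 0.77)]
top start_top [([488.0, -180.0, 67.0], 0.71)]
top bow_cover [([544.0, -129.0, 46.0], 0.75)]
top house_key [([407.0, -44.0, 1.0], 0.54)]
top canister [([621.0, 152.0, -2.0], 0.72), ([503.0, -14.0, 88.0], 0.67)]
top key_jar [([554.0, -377.0, 1.0], 0.66)]
top latch [([708.0, -71.0, 3.0], 0.64)]
top padlock [([450.0, -283.0, -1.0], 0.89)]
top strike_plate [([529.0, 112.0, -1.0], 0.81)]
1.3
```

View pics/top0.png

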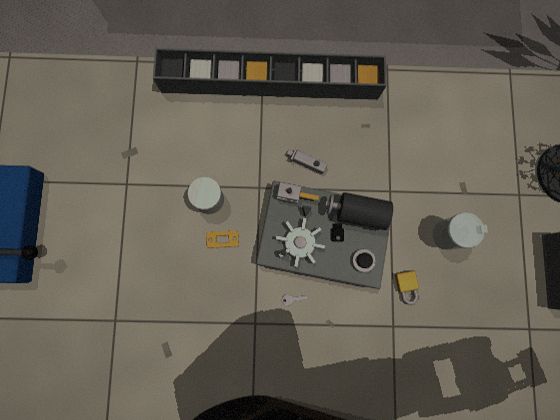

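View pics/side0.png

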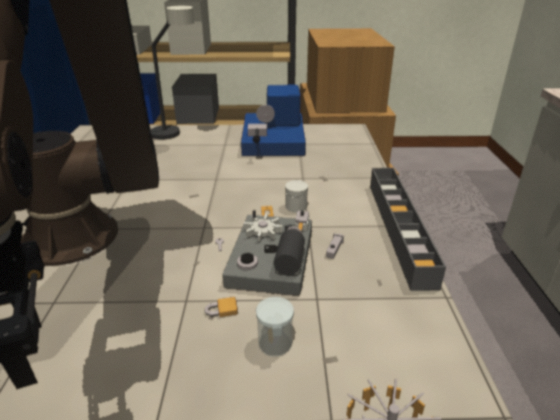

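The top picture shows the wheel at about (299,242), the button at (364,260) and the bow cover at (337,232). From the marks, the cutter yaw is about -10° and the index sits about 135° before the pointer, so 3 clicks. I'll move above the wheel for a closer look with the fingers shut.

Call:
arm_command:
  rows:
    - [[0.113, -0.105, -0.024], 0]
    - [[0.113, -0.105, -0.024], 0]
    - [[0.113, -0.105, -0.024], 0]
    - [[0.113, -0.105, -0.024], 0]
    - [[0.113, -0.105, -0.024], 0]
  claw: 0

```text
t: 1.8
eef_pos: [313.1, -406.0, 245.0]
tcp_rot: [3.141, -0.0, 0.376]
ft_force: [-0.4, -0.4, -0.8]
opening: 0.635
grip_force: 0.0
```

Call:
arm_command:
  rows:
    - [[0.113, -0.105, -0.024], 0]
    - [[0.113, -0.105, -0.024], 0]
    - [[0.113, -0.105, -0.024], 0]
    - [[0.113, -0.105, -0.024], 0]
    - [[0.113, -0.105, -0.024], 0]

```text
t: 2.3
eef_pos: [396.3, -232.1, 275.1]
tcp_rot: [3.141, -0.0, 0.376]
ft_force: [-0.0, 0.1, -0.1]
opening: 0.217
grip_force: 0.0
```

Call:
arm_command:
  rows:
    - [[0.113, -0.105, -0.024], 0]
    - [[0.113, -0.105, -0.024], 0]
    - [[0.113, -0.105, -0.024], 0]
    - [[0.113, -0.105, -0.024], 0]
    - [[0, 0, 0], 0]

```text
t: 2.8
eef_pos: [463.7, -91.3, 299.4]
tcp_rot: [3.141, -0.002, 0.38]
ft_force: [-0.5, -1.4, -0.3]
opening: 0.002
grip_force: 0.0
```

```bash
cat > h.py <<'E'
from cell import state, viewer, env, models
import cv2,numpy as np
def look(cam,name,labels=('wheel_centre','index','pointer','start_top')):
    K=viewer.get_calibration(cam); p,d=viewer.read_camera(cam)
    for l in labels:
        print(cam,l,[(np.round(x['position'],1).tolist(),round(x['confidence'],2)) for x in models.mark_of(cam,l)[:2]])
    cv2.imwrite(f'pics/{name}.png',p[:,:,::-1]); return K,p,d
def proj(K,P):
    c=(K['world_to_cam']@np.r_[P,1])[:3]; q=np.array(K['camera_matrix'])@[c[0],-c[1],-c[2]]; return (q[:2]/q[2]).round(1)
E
python3 - <<'E'
from h import *
K,p,d=look('wrist','w1')
print(np.linalg.inv(K['world_to_cam'])[:3,3])
look('top','t1')
print(state()['t'],state()['eef_pos'])
E
```

```text
wrist wheel_centre [([522.4, -52.0, 70.9], 0.89)]
wrist index [([497.4, -12.3, 86.7], 0.67), ([618.3, 150.4, -1.2], 0.24)]
wrist pointer [([575.3, -56.5, 58.9], 0.81)]
wrist start_top [([535.4, 115.6, 1.4], 0.74), ([491.6, -181.4, 71.5], 0.63)]
[537.37997217 -62.78489693 470.49408112]
top wheel_centre [([523.9, -47.7, 66.0], 0.64)]
top index [([499.7, -14.5, 91.8], 0.68), ([621.1, 149.8, -0.9], 0.52)]
top pointer [([578.2, -58.1, 57.5], 0.64)]
top start_top []
3.3 [462.24505805 -94.96333147 298.58580495]
```

View pics/w1.png

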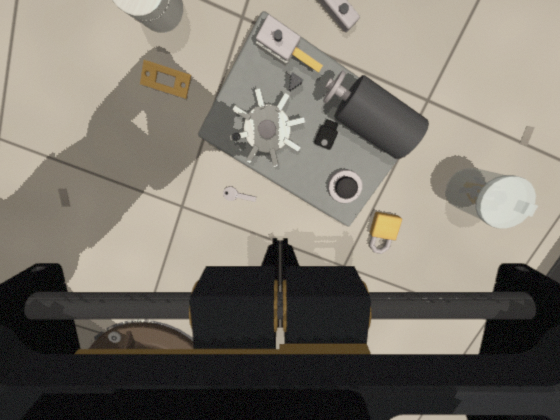

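Wrist picture: wheel centre at (267,129), peg at (236,136), pointer at (293,83), button at (346,186). The peg lags the pointer by about 135°, which agrees. I'll push the peg with the tool's +y side, the tool turning along the arc. First I turn to the starting yaw of 125°.

Call:
arm_command:
  rows:
    - [[0, 0, 0], -0.0477]
    - [[0, 0, 0], -0.0477]
    - [[0, 0, 0], -0.0477]
    - [[0, 0, 0], -0.0477]
    - [[0, 0, 0], -0.0477]

```text
t: 3.8
eef_pos: [462.3, -94.7, 298.6]
tcp_rot: [-3.142, 0.0, 1.131]
ft_force: [0.0, -0.5, -0.6]
opening: 0.004
grip_force: 0.0
```

Call:
arm_command:
  rows:
    - [[0, 0, 0], -0.0477]
    - [[0, 0, 0], -0.0477]
    - [[0, 0, 0], -0.0477]
    - [[0, 0, 0], -0.0477]
    - [[0, 0, 0], -0.0477]

```text
t: 4.3
eef_pos: [462.4, -94.7, 298.6]
tcp_rot: [-3.142, 0.0, 1.88]
ft_force: [-0.1, 0.5, 0.0]
opening: 0.004
grip_force: 0.0
```

Call:
arm_command:
  rows:
    - [[0, 0, 0], -0.0477]
    - [[0, 0, 0], -0.0477]
    - [[0.057, 0.061, 0.16], 0]
    - [[0.057, 0.061, 0.16], 0]
    - [[0.057, 0.061, 0.16], 0]

```text
t: 4.8
eef_pos: [475.9, -33.0, 177.6]
tcp_rot: [3.141, 0.001, 2.173]
ft_force: [1.1, 0.0, -0.2]
opening: 0.001
grip_force: 0.0
```

Call:
arm_command:
  rows:
    - [[0, 0, 0.068], 0]
    - [[0, 0, 0.068], 0]
    - [[0, 0, 0.068], 0]
    - [[0, 0, 0.068], 0]
    - [[0, 0, 0], 0]

```text
t: 5.3
eef_pos: [475.0, -33.4, 109.1]
tcp_rot: [-3.139, -0.002, 2.174]
ft_force: [-0.4, 0.0, 0.8]
opening: 0.009
grip_force: 0.0
```

```bash
python3 - <<'E'
from h import *
s=state();print(s['t'],s['eef_pos'],s['tcp_rot'],s['ft_force'],s['joints'])
look('wrist','w2',('wheel_centre','index'))
look('side','s2',('wheel_centre','index'))
a=cv2.imread('pics/w2.png');b=cv2.imread('pics/s2.png')[180:300,180:340]
b=cv2.resize(b,None,fx=1.5,fy=1.5)
o=np.zeros((600,560,3),np.uint8);o[:420]=a;o[420:600,:240]=b
cv2.imwrite('pics/c2.png',o)
E
```

```text
5.3 [475.04473524 -33.35601318 109.0856504 ] [-3.13934773e+00 -2.25500819e-03  2.17351788e+00] [-0.3519179   0.01109122  0.76941927] [-2.08886130e-01  4.37380805e-01  2.02700756e+00 -1.21229230e-04
  6.80385314e-01 -8.11515863e-01]
wrist wheel_centre []
wrist index [([497.4, -17.5, 84.1], 0.59)]
side wheel_centre [([527.2, -51.3, 67.7], 0.97)]
side index [([499.6, -20.2, 89.4], 0.85)]
```

View pics/c2.png

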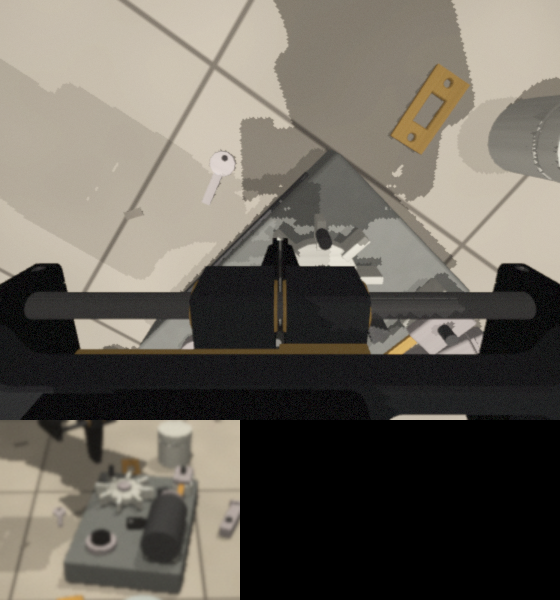

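The wrist picture shows the fingertip at (281,240) and the peg at (323,240), level along tool x with the peg on the +y side, so it is lined up. I'll go down to z about 77 and approach slowly.

Call:
arm_command:
  rows:
    - [[0, 0, 0.064], 0]
    - [[0, 0, 0.064], 0]
    - [[0, 0, 0], 0]
    - [[0, 0.016, 0], 0]
    - [[0, 0.016, 0], 0]

```text
t: 6.1
eef_pos: [483.1, -28.6, 79.5]
tcp_rot: [3.141, 0.001, 2.174]
ft_force: [-0.1, 0.5, 0.2]
opening: 0.005
grip_force: 0.0
```

Call:
arm_command:
  rows:
    - [[0, 0.008, 0], 0]
    - [[0, 0.008, 0], 0]
    - [[0, 0.008, 0], 0]
    - [[0, 0.008, 0], 0]
    - [[0, 0, 0], 0]

```text
t: 6.6
eef_pos: [489.2, -24.0, 78.7]
tcp_rot: [3.142, 0.0, 2.174]
ft_force: [0.1, 0.2, 0.8]
opening: 0.005
grip_force: 0.0
```

Call:
arm_command:
  rows:
    - [[0.003, 0.0085, 0], 0.0167]
    - [[0.003, 0.0085, 0], 0.0167]
    - [[0.003, 0.0085, 0], 0.0167]
    - [[0.003, 0.0085, 0], 0.0167]
    - [[0.003, 0.0085, 0], 0.0167]

```text
t: 7.1
eef_pos: [496.2, -15.9, 78.6]
tcp_rot: [-3.141, -0.0, 1.91]
ft_force: [-2.6, -0.1, 1.9]
opening: 0.004
grip_force: 1.3
```

```bash
cat >> h.py <<'E'
def chk(n=2):
    s=state();C=np.array([524.5,-48.5]);e=s['eef_pos'];v=e[:2]-C
    print(s['t'],e.round(1),'yaw',np.degrees(s['tcp_rot'][2]).round(1),'F',np.round(s['ft_force'],1),'finger r',np.hypot(*v).round(1),'local ang',(np.degrees(np.arctan2(v[1],v[0]))+10).round(1))
    for c in ('side','top','wrist')[:n]:
        viewer.read_camera(c)
        for x in models.mark_of(c,'index')[:2]:
            w=x['position'][:2]-C
            print(c,'index',np.round(x['position'],1),round(x['confidence'],2),'r',np.hypot(*w).round(1),'local ang',(np.degrees(np.arctan2(w[1],w[0]))+10).round(1))
E
python3 -c "
from h import *
chk(3)"
```

```text
7.1 [496.2 -15.9  78.6] yaw 109.4 F [-2.6 -0.1  1.9] finger r 43.2 local ang 140.9
side index [504.4 -17.7  88.4] 0.55 r 36.8 local ang 133.1
top index [ 450.3 -282.8   -1. ] 0.58 r 245.8 local ang -97.6
wrist index [504.2 -12.7  85.1] 0.77 r 41.2 local ang 129.6
```

Call:
arm_command:
  rows:
    - [[0.003, 0.0085, 0], 0.0167]
    - [[0.003, 0.0085, 0], 0.0167]
    - [[0.003, 0.0085, 0], 0.0167]
    - [[0.003, 0.0085, 0], 0.0167]
    - [[0.003, 0.0085, 0], 0.0167]

```text
t: 7.9
eef_pos: [506.1, -9.7, 78.7]
tcp_rot: [3.141, 0.0, 1.648]
ft_force: [-0.6, 0.8, 1.1]
opening: 0.007
grip_force: 0.5
```

Call:
arm_command:
  rows:
    - [[0.003, 0.0085, 0], 0.0167]
    - [[0.003, 0.0085, 0], 0.0167]
    - [[0.003, 0.0085, 0], 0.0167]
    - [[0, 0, 0], 0]
    - [[0, 0, 0], 0]

```text
t: 8.4
eef_pos: [512.2, -7.3, 78.6]
tcp_rot: [3.142, 0.0, 1.494]
ft_force: [0.7, 0.5, 0.5]
opening: 0.002
grip_force: 0.0
```

```bash
python3 -c "
from h import *
chk(3)"
```

```text
8.4 [512.2  -7.3  78.6] yaw 85.6 F [0.7 0.5 0.5] finger r 43.0 local ang 116.6
side index [527.9 -11.7  88.2] 0.68 r 37.0 local ang 94.7
side index [403.9 -39.8  -1.4] 0.19 r 120.9 local ang 185.9
wrist index [530.2  -9.4  84.2] 0.86 r 39.5 local ang 91.7
```

First click done: the peg is at 90° and the contact forces are small. Next click.

Call:
arm_command:
  rows:
    - [[0.003, 0.0085, 0], 0.0167]
    - [[0.003, 0.0085, 0], 0.0167]
    - [[0.003, 0.0085, 0], 0.0167]
    - [[0.003, 0.0085, 0], 0.0167]
    - [[0.003, 0.0085, 0], 0.0167]

```text
t: 9.2
eef_pos: [522.7, -5.4, 78.5]
tcp_rot: [-3.14, 0.0, 1.228]
ft_force: [-3.3, -0.7, 1.5]
opening: 0.004
grip_force: 1.5
```

Call:
arm_command:
  rows:
    - [[0.003, 0.0085, 0], 0.0167]
    - [[0.003, 0.0085, 0], 0.0167]
    - [[0.003, 0.0085, 0], 0.0167]
    - [[0.003, 0.0085, 0], 0.0167]
    - [[0.003, 0.0085, 0], 0.0167]

```text
t: 9.7
eef_pos: [534.4, -6.7, 78.7]
tcp_rot: [-3.141, 0.0, 0.966]
ft_force: [-0.6, 0.3, 0.8]
opening: 0.007
grip_force: 0.8
```

Call:
arm_command:
  rows:
    - [[0.003, 0.0085, 0], 0.0167]
    - [[0.003, 0.0085, 0], 0.0167]
    - [[0.003, 0.0085, 0], 0.0167]
    - [[0, 0, 0], 0]
    - [[0, 0, 0], 0]

```text
t: 10.2
eef_pos: [540.9, -8.8, 78.6]
tcp_rot: [-3.142, 0.0, 0.812]
ft_force: [0.8, 1.2, -0.8]
opening: 0.004
grip_force: 0.0
```

```bash
python3 -c "
from h import *
chk(3)"
```

```text
10.2 [540.9  -8.8  78.6] yaw 46.5 F [ 0.8  1.2 -0.8] finger r 42.9 local ang 77.6
side index [554.9 -30.1  88.9] 0.88 r 35.5 local ang 41.2
top index [707.5 -70.7   2.3] 0.29 r 184.3 local ang 3.1
wrist index [554.5 -23.6  83. ] 0.92 r 39.0 local ang 49.7
```

Second click done, peg at 45°. I'll repeat the same stroke for the last click, which ends well short of overrun.

Call:
arm_command:
  rows:
    - [[0.003, 0.0085, 0], 0.0167]
    - [[0.003, 0.0085, 0], 0.0167]
    - [[0.003, 0.0085, 0], 0.0167]
    - [[0.003, 0.0085, 0], 0.0167]
    - [[0.003, 0.0085, 0], 0.0167]

```text
t: 11.0
eef_pos: [550.7, -14.5, 78.6]
tcp_rot: [3.142, 0.0, 0.546]
ft_force: [0.2, -0.8, 0.5]
opening: 0.005
grip_force: 0.0
```

Call:
arm_command:
  rows:
    - [[0.003, 0.0085, 0], 0.0167]
    - [[0.003, 0.0085, 0], 0.0167]
    - [[0.003, 0.0085, 0], 0.0167]
    - [[0.003, 0.0085, 0], 0.0167]
    - [[0.003, 0.0085, 0], 0.0167]

```text
t: 11.5
eef_pos: [558.5, -22.2, 78.6]
tcp_rot: [-3.141, 0.0, 0.284]
ft_force: [-1.5, 1.7, 1.0]
opening: 0.006
grip_force: 0.8
```

Call:
arm_command:
  rows:
    - [[0.003, 0.0085, 0], 0.0167]
    - [[0.003, 0.0085, 0], 0.0167]
    - [[0, 0, 0], 0]
    - [[0, 0, 0], 0]
    - [[0, 0, 0], 0]

```text
t: 12.0
eef_pos: [561.1, -26.1, 78.6]
tcp_rot: [-3.142, 0.0, 0.182]
ft_force: [0.2, 0.7, -0.0]
opening: 0.007
grip_force: 0.2
```

```bash
python3 -c "
from h import *
chk(3)"
```

```text
12.0 [561.1 -26.1  78.6] yaw 10.4 F [ 0.2  0.7 -0. ] finger r 42.9 local ang 41.5
side index [562.1 -40.4  88.6] 0.55 r 38.5 local ang 22.2
top index [ 7.088e+02 -7.020e+01 -1.000e-01] 0.59 r 185.6 local ang 3.3
wrist index [560.5 -37.5  84.4] 0.89 r 37.6 local ang 27.0
```

The peg is nearly at half-way. I'll nudge it by a few more degrees.

Call:
arm_command:
  rows:
    - [[0.0015, 0.0042, 0], 0.0083]
    - [[0.0015, 0.0042, 0], 0.0083]
    - [[0.0015, 0.0042, 0], 0.0083]
    - [[0, 0, 0], 0]
    - [[0, 0, 0], 0]

```text
t: 12.8
eef_pos: [562.7, -29.2, 78.6]
tcp_rot: [3.141, 0.0, 0.102]
ft_force: [0.1, -0.0, 1.0]
opening: 0.005
grip_force: 0.0
```

```bash
python3 -c "
from h import *
chk(3)"
```

```text
12.8 [562.7 -29.2  78.6] yaw 5.9 F [ 0.1 -0.   1. ] finger r 42.8 local ang 36.7
side index [561.5 -42.9  87.9] 0.71 r 37.4 local ang 18.6
wrist index [561.  -41.5  84.9] 0.62 r 37.2 local ang 20.9
wrist index [ 489.9 -181.9   68.7] 0.28 r 137.8 local ang -94.5
```

Call:
arm_command:
  rows:
    - [[0, 0, 0], 0]
    - [[0, 0, 0], 0]
    - [[0, 0, 0], 0]
    - [[0, 0, 0], 0]
    - [[0, 0, 0], 0]

```text
t: 13.6
eef_pos: [562.7, -29.1, 78.6]
tcp_rot: [3.141, -0.0, 0.102]
ft_force: [0.2, 1.1, 0.8]
opening: 0.004
grip_force: 0.0
```

```bash
python3 -c "
from h import *
chk(3)"
```

```text
13.6 [562.7 -29.1  78.6] yaw 5.9 F [0.2 1.1 0.8] finger r 42.9 local ang 36.9
side index [560.2 -41.4  90.9] 0.83 r 36.4 local ang 21.2
wrist index [559.5 -41.3  82.9] 0.89 r 35.7 local ang 21.6
```

Call:
arm_command:
  rows:
    - [[0.0015, 0.0042, 0], 0.0083]
    - [[0.0015, 0.0042, 0], 0.0083]
    - [[0, 0, 0], 0]
    - [[0, 0, 0], 0]
    - [[0, 0, 0], 0]

```text
t: 14.4
eef_pos: [563.7, -31.2, 78.6]
tcp_rot: [3.142, 0.0, 0.05]
ft_force: [-0.3, 0.1, 0.2]
opening: 0.009
grip_force: 0.0
```

```bash
python3 -c "
from h import *
chk(3)
p,d=viewer.read_camera('wrist');cv2.imwrite('pics/w3.png',p[:,:,::-1])"
```

```text
14.4 [563.7 -31.2  78.6] yaw 2.9 F [-0.3  0.1  0.2] finger r 42.8 local ang 33.9
side index [562.3 -56.   88.1] 0.86 r 38.5 local ang -1.2
top index [708.  -70.6   1.5] 0.69 r 184.8 local ang 3.1
wrist index [563.  -52.1  85. ] 0.55 r 38.7 local ang 4.7
```

View pics/w3.png

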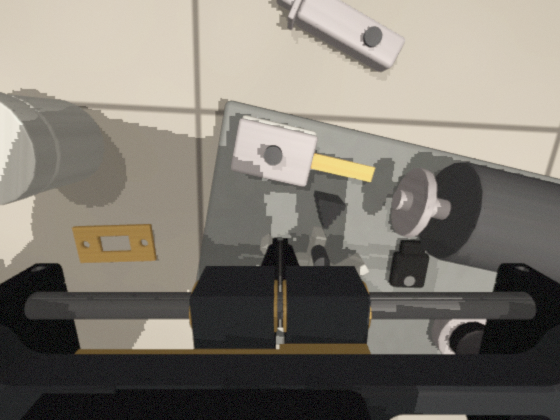

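The last click is in: the wrist picture shows the peg at (320,253), in line with the pointer at (328,205). I'll lift clear and go over the button.

Call:
arm_command:
  rows:
    - [[0, 0, -0.17], 0]
    - [[0, 0, -0.17], 0]
    - [[0, 0, 0], 0]
    - [[-0.08, 0.145, 0], 0]
    - [[-0.08, 0.145, 0], 0]

```text
t: 15.25
eef_pos: [526.9, -105.7, 163.5]
tcp_rot: [3.141, -0.0, 0.052]
ft_force: [0.8, -0.3, -0.1]
opening: 0.003
grip_force: 0.0
```

Call:
arm_command:
  rows:
    - [[-0.08, 0.145, 0], 0]
    - [[-0.08, 0.145, 0], 0]
    - [[0, 0, 0.12], 0]
    - [[0, 0, 0.12], 0]
    - [[0, 0, 0], 0]

```text
t: 15.75
eef_pos: [489.3, -179.5, 100.7]
tcp_rot: [-3.139, 0.005, 0.049]
ft_force: [-0.7, -0.1, 0.4]
opening: 0.009
grip_force: 0.0
```

```bash
python3 -c "
from h import *
chk(3)
viewer.read_camera('side');print(models.mark_of('side','start_top')[:1])
p,d=viewer.read_camera('wrist');cv2.imwrite('pics/w4.png',p[:,:,::-1]);print(models.mark_of('wrist','start_top')[:2])"
```

```text
15.75 [ 489.3 -179.5  100.7] yaw 2.8 F [-0.7 -0.1  0.4] finger r 135.7 local ang -95.0
side index [561.6 -59.1  89.3] 0.7 r 38.6 local ang -5.9
side index [ 541.6 -126.    46.6] 0.24 r 79.4 local ang -67.6
top index [563.9 -56.6  87.6] 0.7 r 40.2 local ang -1.6
top index [ 548.1 -106.7    0. ] 0.65 r 62.8 local ang -57.9
wrist index [561.4 -54.4  84.4] 0.89 r 37.4 local ang 0.9
wrist index [578.7 -57.4  58.3] 0.46 r 54.9 local ang 0.7
[{'position': [541.6, -125.1, 46.6], 'confidence': 0.55}]
[{'position': [487.9, -177.3, 66.9], 'confidence': 0.76}]
```

View pics/w4.png

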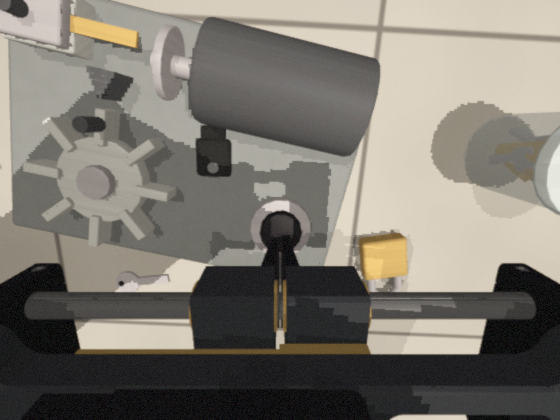

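The wrist picture shows the fingertip over the button at (281,230), and the index lug at (106,122) points at the pointer at (113,83). Now I'll press.

Call:
arm_command:
  rows:
    - [[0, 0, 0.064], 0]
    - [[0, 0, 0.064], 0]
    - [[0, 0, 0.008], 0]
    - [[0, 0, 0.008], 0]
    - [[0, 0, 0], 0]

```text
t: 16.75
eef_pos: [491.2, -180.1, 68.0]
tcp_rot: [3.141, -0.0, 0.05]
ft_force: [1.0, 0.2, -0.1]
opening: 0.002
grip_force: 0.0
```

Call:
arm_command:
  rows:
    - [[0, 0, 0.006], 0]
    - [[0, 0, 0.006], 0]
    - [[0, 0, 0.004], 0]
    - [[0, 0, 0], 0]
    - [[0, 0, 0], 0]

```text
t: 17.25
eef_pos: [491.3, -180.1, 63.9]
tcp_rot: [3.141, -0.001, 0.05]
ft_force: [2.3, -0.2, 3.8]
opening: 0.004
grip_force: 1.6
```

Call:
arm_command:
  rows:
    - [[0, 0, 0.006], 0]
    - [[0, 0, 0.006], 0]
    - [[0, 0, 0.004], 0]
    - [[0, 0, 0], 0]
    - [[0, 0, 0], 0]

```text
t: 17.75
eef_pos: [491.4, -180.2, 61.0]
tcp_rot: [3.141, -0.002, 0.05]
ft_force: [-3.5, 2.0, 22.9]
opening: 0.008
grip_force: 11.5
```

The button is bottomed: z 61 mm, 23 N. I'll release and lift well clear.

Call:
arm_command:
  rows:
    - [[0, 0, -0.02], 0]
    - [[0, 0, -0.06], 0]
    - [[0, 0, -0.16], 0]
    - [[0, 0, -0.16], 0]
    - [[0, 0, 0], 0]

```text
t: 18.25
eef_pos: [492.3, -180.6, 163.5]
tcp_rot: [3.138, -0.005, 0.05]
ft_force: [-0.6, 0.2, 0.3]
opening: 0.004
grip_force: 0.0
```

```bash
python3 -c "
from h import *
chk(3)
p,d=viewer.read_camera('wrist');cv2.imwrite('pics/w5.png',p[:,:,::-1]);print(models.mark_of('wrist','start_top')[:2])"
```

```text
18.25 [ 492.3 -180.6  163.5] yaw 2.9 F [-0.6  0.2  0.3] finger r 136.0 local ang -93.7
side index [562.7 -57.5  89. ] 0.76 r 39.2 local ang -3.3
side index [ 541.9 -104.8    2.6] 0.58 r 58.9 local ang -62.8
top index [566.2 -55.   90.8] 0.69 r 42.2 local ang 1.1
wrist index [561.9 -54.8  84.5] 0.78 r 37.9 local ang 0.4
wrist index [578.2 -57.3  61.1] 0.69 r 54.4 local ang 0.7
[{'position': [490.1, -179.9, 70.4], 'confidence': 0.77}]
```

View pics/w5.png

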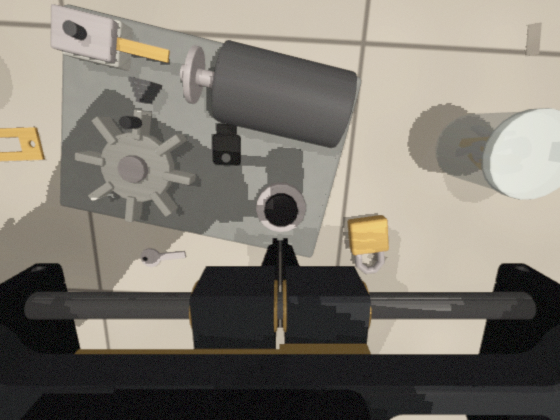

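The picture shows the index lug with its peg at (133,120), pointing at the pointer at (147,88). The button at (281,209) is up, and the loose things are where they were.

```bash
python3 -c "
from cell import env
print(env.job_done())"
```

```text
the job is handed in; nothing more can be done
None
```

The wheel went clockwise three clicks and stopped with the index lug at the pointer; the start button was pressed fully down and released, no loose thing was seen to move, and the job is handed in (no verdict was returned).

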